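Put the pin gauge away in its storage tube

TASK

Take the pin gauge with the straight round handle out of the tool rack and put it away in the slim round storage tube: lower it pin first into the tube's mouth, without dropping it in, until its flange sits flat on the rim, then let go. The gauge must be left standing upright, fully home in the tube.

Things in the scene. Friction and masses are not known exactly. Their poses are not given: they have to be found in the camera images.
- gauge_grip (a point): Centre of the handle of the loose metal pin gauge (0.12 kg), upright in one of the rack's 3 holes. From the top: straight round handle 18 mm dia, 56 tall, dark grooves; flange 50 dia, 6 thick; pin 8 dia, 95 long. Point is half-way up the handle: 34 mm above the flange's underside, 129 above the pin tip; z up along it. The other holes hold a pear-handled deburrer and a T-bar tap wrench.
- tube_mouth (a point): Centre of the mouth of the storage tube, at rim height, 115 mm above the table; z up. Slim round white plastic tube on a 64 mm round foot, fixed: outside 36 mm dia, flaring to 44 at the rim; bore 24 dia, widening to 32 over the top 15 mm, 107 deep, so the flange stops on the rim. Not meant: a wider round pot (76 mm, 85 tall) and a square box section (62 mm, 60 tall), also white.
- rack_top (a point): Centre of the top face of the fixed white tool rack, 115 mm above the table: a plate 70 mm (its x) by 270 mm (its y), 12 thick, on end panels. Three 20 mm through holes lie along its y, 85 mm apart, the middle one at this point; which tool is in which varies. The gauge's flange rests on this face: raise it 95 mm to clear the rack, 140 mm to clear the other two tools, which stand up to 43 mm above it.
Things that resemble listed ones, but are neither listed nor needed, are in the scene too. Leave any yellow look-alike of the part that bears tube_mouth alone.

How it is judged:
By the outcome, as a careful person would: the job done as asked, in the order asked, and still so for the second after the job is handed in, with the robot touching nothing.
It also fails if it takes over 48 s, if anything falls off the work surface, if the arm or the gripper's body presses on something with over 40 N, if the wrist force passes 120 N, or if a joint passes its speed limit or range.

ROBOT

A 7-joint arm with a two-finger parallel gripper is mounted at the origin on the work surface. World frame = base frame: x ahead of the robot, y to its left, z up, the work surface at z = 0. Lengths are in mm, angles in degrees, forces in N, time in s.
With the tool pointing down it reaches from about 350 to 900 mm from the base axis. Payload 7.2 kg.
Tool frame: the origin (TCP) lies at the very end of the fingers, on their centre line; the grasp point (between the pads) lies 19 mm behind it; z points along the fingers, y is the line along which they close (so a half turn about z gives the same grasp; the last joint's range is limited). The gripper opens to 85 mm and grips with 20 to 120 N. Pads are 22 mm wide; open, the fingers measure 114 mm over their backs; the gripper's body (76 mm by 85 mm) begins 54 mm behind the grasp point. The pads swing forward as they close: fully open they stand 13 mm farther back than shut.
Start: joints at [-78.392, 23.554, -0.728, 91.456, 0.321, 64.991, -4.71], TCP at [167.198, 602.224, 231.297] pointing down, gripper open.
Joint ranges: [-169.25, 169.25], [-16.82, 113.86], [-84.01, 82.57], [7.8, 145.47], [-59.2, 239.2], [7.22, 106.19], [-163.78, 163.78]. Speed limits (degrees/s): [136.94, 136.94, 172.46, 172.46, 180, 180, 180].

INTERFACE

Orientations are given as [roll, pitch, yaw] about the fixed x, y, z axes, in that order (R = Rz(yaw) Ry(pitch) Rx(roll)).
In Python, from workcell import env gives the robot as it stands.
- The arm moves only by the tool drive_tool, never from a script. Its argument "increments" is one flat list of numbers, 6 for each row, row after row: the shift along the tool's x, y, z each as a share of 120 mm, from -1 to 1, then the turn, a rotation vector about the tool's x, y, z each as a share of 180 degrees, from -1 to 1. In form: [x, y, z, ax, ay, az, x, y, z, ax, ay, az, ...]. A call has 1 to 20 rows; each row is the pose to reach, as a shift and turn from the pose commanded when the call began, along the tool's axes at that moment, turning the shorter way round; what a row does not reach only later rows make up. A row lasts 1/12 s, in which the tool goes at most 41.7 mm and 7.16 degrees, less where a joint would pass 70% of its speed; a pose out of reach is approached as far as the arm can. A call with a number of a shift or a turn outside -1 to 1 is refused whole. A call with a gripper value outside its range is refused whole. "hand" is the finger opening in mm, from 0 to 85.4, set as the call begins (left out, the last holds). The fingers move at their own pace and stop on an object; the grip force is fixed at half the most. Time passes only in rows, so rows that repeat a pose let the fingers close. It gives the time, the measured TCP pose, the force, the opening and the grip force at its end, in the units of the state.
- env.state(): the state, without advancing time (a new reading comes with each control period).
- env.capture(name): name is "scene" or "top" or "wrist"; returns the picture (420x560x3 uint8, red, green, blue); there is no depth.
- env.get_calibration(name): a dict with "fx", "fy", "cx", "cy" (pixels), "extrinsics" (4x4, takes a point from camera to world coordinates); the wrist camera has in their place "hand_eye" (4x4, takes a point from camera to tool coordinates, whose origin is the TCP and whose axes are the flange's). Camera axes: x right, y down, z forward; pixel columns grow to the right and rows downward; lengths in mm; the calibration is good to about 2 mm. A picture is of the moment at which its call begins: read the wrist's pose just before it. get_calibration takes no time and is no camera call.
- env.close_job(): hands the job in; it is judged then, once.
The state is a dict: "clock": time; "joint_pos": joint angles; "joint_velocities": joint speeds; "effort": joint torques, N m; "tcp_pos": TCP position; "ee_rot": TCP orientation; "contact_force": force on the tool from outside, world axes, zero at the start; "moment": the same for the moment, N m; "gripper_width": finger opening in mm; "grasp_force": force on a finger pad.
Only numpy, scipy, OpenCV 4.12 (cv2) and the standard library are available. Lean on these libraries where they do the work, as an engineer would, in place of code of your own. Each camera call takes 0.05 s, during which the arm holds its last target. There are 200 camera calls.

## Working session

There is one attempt and no reset: what is moved stays moved. The work goes in short steps, Python scripts to look and compute and a tool call to move; the robot and the scene stay as the last step left them, time stands still between calls to the robot, and variables do not carry over. Pictures are saved under pics/ and viewed, at most 10 in all, crops included, and the job is handed in when it is done.

Besides the shell and the picture viewer there is one more tool, called after "Emit:" as name(argument=value, ...) on one line, values as JSON. drive_tool: Moves the arm, as the interface text tells. Shift numbers are shares of 120 mm and turn numbers shares of 180 degrees, none past 1 either way. Its arguments: {"type":"object","properties":{"increments":{"type":"array","items":{"type":"number","minimum":-1,"maximum":1}},"hand":{"type":"number"}},"required":["increments"]}

```bash
mkdir -p pics; cat > h.py <<'E'
import numpy as np, cv2
from workcell import env
from scipy.spatial.transform import Rotation as R
def T_tool():
    s=env.state(); T=np.eye(4); T[:3,:3]=R.from_euler('xyz',s['ee_rot'],degrees=True).as_matrix(); T[:3,3]=s['tcp_pos']; return T
def cam(name,T=None):
    c=env.get_calibration(name)
    E=np.array(c['extrinsics']) if name!='wrist' else T@np.array(c['hand_eye'])
    return c,E
def plane(c,E,u,v,z):
    d=E[:3,:3]@np.array([(u-c['cx'])/c['fx'],(v-c['cy'])/c['fy'],1]); o=E[:3,3]
    return o+d*(z-o[2])/d[2]
def proj(c,E,p):
    q=np.linalg.inv(E)@np.append(p,1); return c['fx']*q[0]/q[2]+c['cx'],c['fy']*q[1]/q[2]+c['cy']
E
python3 - <<'E'
from h import *
print(env.state())
a=env.capture('scene');b=env.capture('top')
for n,i in(('scene',a),('top',b)): cv2.imwrite(f'pics/{n}0.png',i[:,:,::-1]); print(cam(n)[0])
E
```

```text
{'clock': 0.0, 'joint_pos': array([-78.39128602,  23.60056958,  -0.72735428,  91.50217756,
         0.32033458,  64.99025549,  -4.71007266]), 'joint_velocities': array([-0.04118884,  0.03931311,  0.09204048, -0.0446397 , -0.01018835,
       -0.00947467, -0.02272326]), 'effort': array([ 3.02693770e-04, -6.00615764e+01,  6.82467911e-01, -2.99402493e+01,
        1.39243100e-02,  1.06152010e-02,  1.66204893e-05]), 'tcp_pos': array([167.11327238, 601.74821723, 230.46051776]), 'ee_rot': array([-1.79909254e+02,  6.36041333e-03,  1.64483633e+02]), 'contact_force': array([-0.19089311, -0.41595157, -0.14392559]), 'moment': array([0.01813198, 0.02074439, 0.05114722]), 'grasp_force': 0.0, 'gripper_width': 85.62070251231576}
{'fx': 458.52710818512435, 'fy': 458.52710818512435, 'cx': 283.40892259795504, 'cy': 210.68755377406083, 'extrinsics': array([[ 5.96806890e-01,  4.28388350e-01, -6.78457778e-01,
         1.17339579e+03],
       [ 8.02118973e-01, -2.96758177e-01,  5.18208200e-01,
        -4.92136768e+02],
       [ 2.06564625e-02, -8.53474080e-01, -5.20725748e-01,
         5.90938038e+02],
       [ 0.00000000e+00,  0.00000000e+00,  0.00000000e+00,
         1.00000000e+00]])}
{'fx': 488.11048564775547, 'fy': 488.11048564775547, 'cx': 275.5341280669358, 'cy': 209.4152259681714, 'extrinsics': array([[ 1.45090464e-02, -9.94234166e-01,  1.06244582e-01,
         4.65133674e+02],
       [-9.99410962e-01, -1.77248407e-02, -2.93863667e-02,
        -2.10807970e+01],
       [ 3.11000981e-02, -1.05755632e-01, -9.93905695e-01,
         1.13408440e+03],
       [ 0.00000000e+00,  0.00000000e+00,  0.00000000e+00,
         1.00000000e+00]])}
```

View pics/scene0.png

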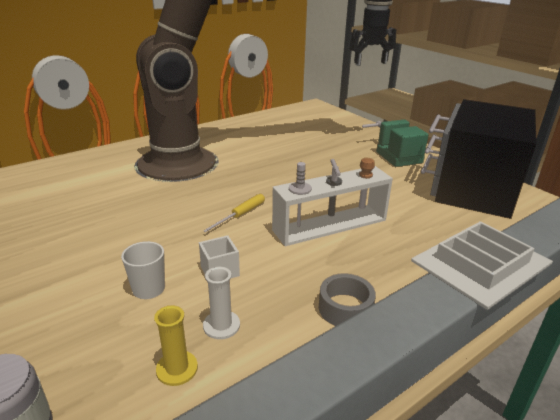

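View pics/top0.png

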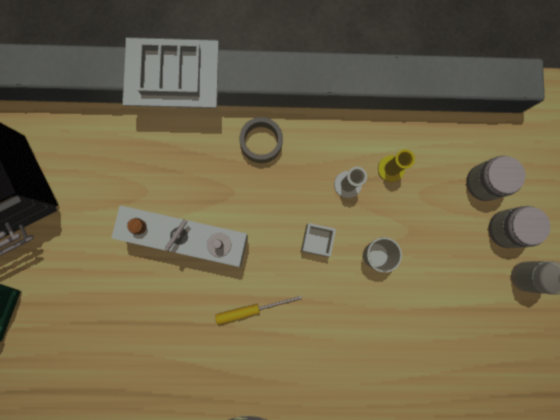

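```bash
python3 - <<'E'
from h import *
b=cv2.imread('pics/top0.png'); s=cv2.imread('pics/scene0.png')
x=np.hstack([cv2.resize(b[190:280,100:260],(640,360),interpolation=2)[:,:],])
y=np.hstack([cv2.resize(b[140:210,320:420],(400,280),interpolation=2),cv2.resize(s[150:220,260:330],(240,240),interpolation=2)[:280] if 0 else cv2.resize(s[150:232,265:335],(239,280),interpolation=2)])
y=np.hstack([y,np.zeros((280,1,3),np.uint8)])
cv2.imwrite('pics/crop1.png',np.vstack([x[:300],y]) if 0 else np.vstack([x[:310],y]))
c,E=cam('top')
for n,u,v,z in(('flange',219,244.5,121),('wrench',178,235,140),('deb',137,226,150),('tube',357,177,115),('yel',404,159,115),('box',319,238,60),('pot',383,253,85)): print(n,plane(c,E,u,v,z).round(1))
# rack plate corners by mask
hsv=cv2.cvtColor(b,cv2.COLOR_BGR2HSV); m=((hsv[...,1]<60)&(hsv[...,2]>120)).astype(np.uint8)
k=np.zeros_like(m);k[195:275,105:255]=1
cs=max(cv2.findContours(m*k,0,2)[0],key=cv2.contourArea)
P=np.array([plane(c,E,*q[0],115)[:2] for q in cs],np.float32); print('rack',cv2.minAreaRect(P))
k[:]=0;k[160:195,343:374]=1
print(b[178,345:372].tolist()); print(b[244,200:240:2].tolist())
E
```

```text
flange [498.5  64.7 121. ]
wrench [515.8 146.4 140. ]
deb [532. 227. 150.]
tube [ 646.5 -223.5  115. ]
yel [ 687.6 -324.9  115. ]
box [ 518.2 -149.7   60. ]
pot [ 486.9 -285.3   85. ]
rack ((516.4367065429688, 148.97406005859375), (270.9695739746094, 71.14099884033203), 78.41919708251953)
[[58, 67, 72], [61, 72, 76], [96, 104, 105], [129, 136, 135], [124, 134, 135], [90, 100, 104], [61, 72, 77], [53, 64, 69], [52, 64, 69], [53, 64, 68], [52, 63, 68], [52, 63, 68], [53, 63, 68], [53, 63, 68], [52, 63, 68], [52, 65, 69], [59, 70, 75], [65, 77, 82], [83, 94, 98], [112, 122, 124], [133, 141, 140], [123, 138, 142], [92, 123, 139], [76, 115, 137], [75, 115, 138], [74, 115, 137], [76, 116, 138]]
[[144, 147, 144], [145, 147, 144], [144, 148, 144], [141, 144, 142], [124, 128, 136], [124, 129, 136], [120, 124, 132], [127, 131, 139], [129, 131, 139], [128, 131, 140], [114, 118, 125], [57, 64, 68], [118, 123, 131], [125, 131, 138], [126, 131, 138], [123, 128, 134], [137, 141, 138], [145, 148, 145], [144, 148, 145], [144, 148, 144]]
```

View pics/crop1.png

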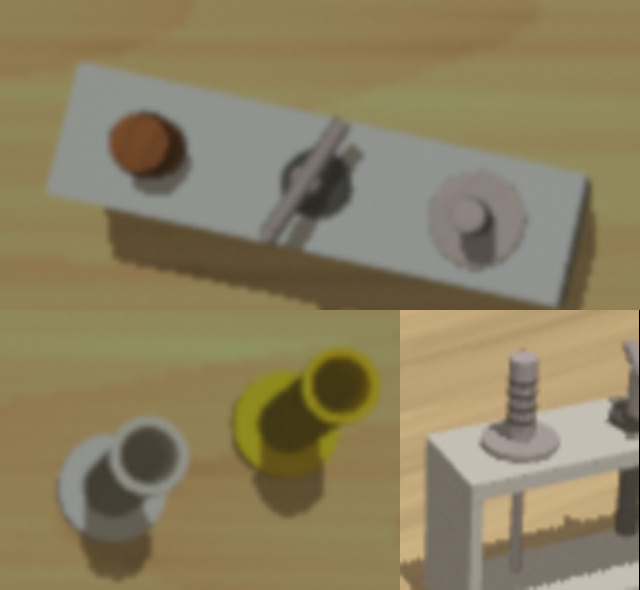

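Identified: the gauge (straight grooved handle, flange) is at top (219,245) and scene (300,180). It is not the T-bar wrench (178,235) or the deburrer (137,226). The tube is the white slim one at top (357,177), not the yellow (404,159), the pot (383,253) or the box (319,238). The crop confirms both choices. Moving above the gauge.

Emit:
drive_tool(increments=[-0.966,-0.893,0,0,0,0,-0.966,-0.893,0,0,0,0,-0.966,-0.893,0,0,0,0,-0.966,-0.893,0,0,0,0,-0.966,-0.893,0,0,0,0])

```text
clock: 0.52
tcp_pos: [255.1, 461.6, 231.2]
ee_rot: [-179.8, 0.1, 164.0]
contact_force: [0.5, -0.5, -0.2]
gripper_width: 85.3
grasp_force: 0.0
```

Emit:
drive_tool(increments=[-0.966,-0.893,0,0,0,0,-0.966,-0.893,0,0,0,0,-0.966,-0.893,0,0,0,0,-0.966,-0.893,0,0,0,0,-0.966,-0.893,0,0,0,0])

```text
clock: 0.93
tcp_pos: [337.0, 327.6, 231.3]
ee_rot: [-179.9, 0.1, 164.0]
contact_force: [0.1, -0.2, 0.5]
gripper_width: 85.6
grasp_force: 0.0
```

Emit:
drive_tool(increments=[-0.966,-0.893,0,0,0,0,-0.966,-0.893,0,0,0,0,-0.966,-0.893,0,0,0,0,-0.966,-0.893,0,0,0,0,-0.966,-0.893,0,0,0,0])

```text
clock: 1.35
tcp_pos: [419.4, 193.5, 231.5]
ee_rot: [-179.9, 0.1, 164.0]
contact_force: [-0.3, -0.2, 0.4]
gripper_width: 85.2
grasp_force: 0.0
```

Emit:
drive_tool(increments=[-0.966,-0.893,0,0,0,0.478,-0.966,-0.893,0,0,0,0.478,-0.966,-0.893,0,0,0,0.478,-0.966,-0.893,0,0,0,0.478,-0.966,-0.893,0,0,0,0.478,-0.966,-0.893,0,0,0,0.478,-0.966,-0.893,0,0,0,0.478,-0.966,-0.893,0,0,0,0.478,-0.966,-0.893,0,0,0,0.478,-0.966,-0.893,0,0,0,0.478,-0.966,-0.893,0,0,0,0.478,-0.966,-0.893,0,0,0,0.478,-0.966,-0.893,0,0,0,0.478,-0.966,-0.893,0,0,0,0.478,-0.966,-0.893,0,0,0,0.478,-0.966,-0.893,0,0,0,0.478])

```text
clock: 2.68
tcp_pos: [499.3, 65.4, 231.2]
ee_rot: [-180.0, 0.0, 78.6]
contact_force: [-0.6, -0.1, -0.3]
gripper_width: 85.6
grasp_force: 0.0
```

```bash
cat >> h.py <<'E'
def need(p):
    T=T_tool(); return (T[:3,:3].T@(np.array(p)-T[:3,3])/120).round(3)
E
python3 - <<'E'
from h import *
s=env.state();print(s['clock'],s['tcp_pos'],s['ee_rot'],s['joint_pos'].round(),s['contact_force'])
T=T_tool(); i=env.capture('wrist'); cv2.imwrite('pics/w1.png',i[:,:,::-1])
np.save('w1.npy',T); c,E=cam('wrist',T); print(proj(c,E,[499,65,121]),proj(c,E,[499,65,183]),need([499,65.2,130]),E[:3,3])
E
```

```text
2.6833 [499.30009743  65.42273792 231.23798825] [-1.79995322e+02  8.50279836e-04  7.86265180e+01] [-41.  12.  33. 110.  -8.  60. -16.] [-0.61005719 -0.05206151 -0.30957787]
(np.float64(276.6394105799485), np.float64(203.49195223564527)) (np.float64(276.3814115061107), np.float64(231.1587592619817)) [-0.001 -0.002  0.844] [513.74838609 134.48636039 373.8883998 ]
```

View pics/w1.png

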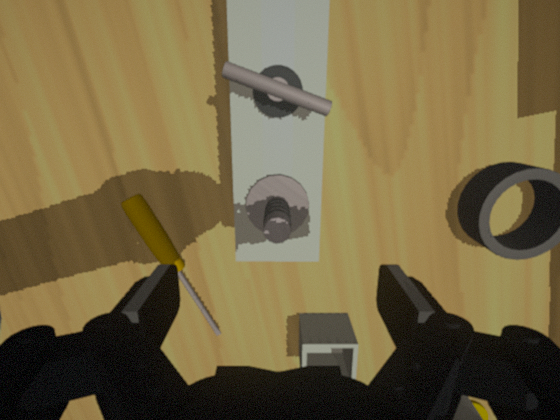

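The wrist view shows the handle top at (277,231) and the flange at about (277,206), both where predicted. I'll descend and grip.

Emit:
drive_tool(increments=[0,0,0.25,0,0,0,0,0,0.5,0,0,0,0,0,0.7,0,0,0,0,0,0.8,0,0,0,0,0,0.83,0,0,0,0,0,0.84,0,0,0,0,0,0.84,0,0,0])

```text
clock: 3.32
tcp_pos: [499.7, 65.1, 130.9]
ee_rot: [180.0, -0.0, 78.5]
contact_force: [-0.3, 0.7, -0.2]
gripper_width: 85.4
grasp_force: 0.0
```

Emit:
drive_tool(increments=[0,0,0,0,0,0,0,0,0,0,0,0,0,0,0,0,0,0,0,0,0,0,0,0,0,0,0,0,0,0,0,0,0,0,0,0,0,0,0,0,0,0,0,0,0,0,0,0,0,0,0,0,0,0,0,0,0,0,0,0,0,0,0,0,0,0,0,0,0,0,0,0], hand=8)

```text
clock: 4.32
tcp_pos: [499.6, 65.3, 130.9]
ee_rot: [180.0, -0.0, 78.4]
contact_force: [-1.4, 0.1, 5.1]
gripper_width: 16.6
grasp_force: 58.4
```

Emit:
drive_tool(increments=[0,0,-0.15,0,0,0,0,0,-0.3,0,0,0,0,0,-0.5,0,0,0,0,0,-0.7,0,0,0,0,0,-0.9,0,0,0,0,0,-1,0,0,0])

```text
clock: 4.82
tcp_pos: [500.1, 65.0, 252.9]
ee_rot: [179.9, -0.1, 78.4]
contact_force: [0.9, -0.5, -1.6]
gripper_width: 16.5
grasp_force: 58.5
```

Emit:
drive_tool(increments=[0,0,-0.15,0,0,0,0,0,-0.25,0,0,0,0,0,-0.25,0,0,0,0,0,-0.25,0,0,0])

```text
clock: 5.15
tcp_pos: [499.3, 65.2, 280.3]
ee_rot: [180.0, -0.0, 78.5]
contact_force: [-0.6, -0.1, -1.5]
gripper_width: 16.5
grasp_force: 58.6
```

```bash
python3 - <<'E'
from h import *
s=env.state();print(s['tcp_pos'],s['ee_rot'],s['contact_force'],s['gripper_width'])
print(need([648,-223.5,280]))
T=T_tool(); np.save('w2.npy',T)
i=env.capture('wrist'); cv2.imwrite('pics/w2.png',i[:,:,::-1])
E
```

```text
[499.32008015  65.23325749 280.32161709] [ 1.79978774e+02 -2.86962615e-02  7.84523879e+01] [-0.58477338 -0.11657071 -1.45668325] 16.483638150675926
[-2.109e+00  1.696e+00  2.000e-03]
```

View pics/w2.png

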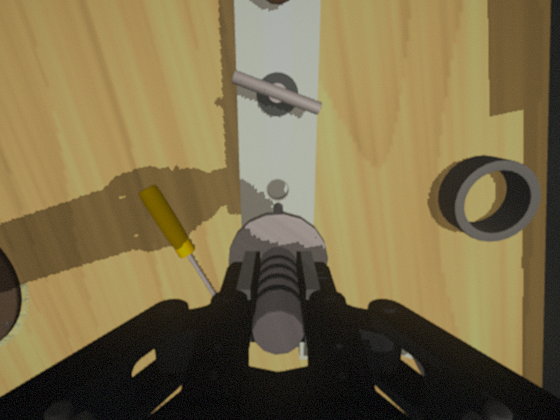

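The gauge is held upright, with the flange at (278,240) and the pin tip at about (278,208). Carrying it to the tube.

Emit:
drive_tool(increments=[-0.3,0.24,0,0,0,0,-0.5,0.4,0,0,0,0,-0.703,0.565,0,0,0,0,-0.703,0.565,0,0,0,0])

```text
clock: 5.53
tcp_pos: [549.8, -37.8, 279.4]
ee_rot: [180.0, 0.2, 78.0]
contact_force: [-0.5, 0.6, -0.6]
gripper_width: 16.4
grasp_force: 58.8
```

Emit:
drive_tool(increments=[-0.22,0.18,0,0,0,0,-0.45,0.36,0,0,0,0,-0.703,0.565,0,0,0,0,-0.703,0.565,0,0,0,0])

```text
clock: 5.87
tcp_pos: [598.8, -135.4, 278.8]
ee_rot: [-180.0, 0.3, 78.0]
contact_force: [-0.9, -0.8, -1.8]
gripper_width: 16.8
grasp_force: 59.0
```

Emit:
drive_tool(increments=[-0.22,0.18,0,0,0,0,-0.45,0.36,0,0,0,0,-0.6,0.48,0,0,0,0,-0.703,0.565,0,0,0,0,-0.703,0.565,0,0,0,0,-0.703,0.565,0,0,0,0])

```text
clock: 6.37
tcp_pos: [647.2, -224.4, 278.3]
ee_rot: [-179.8, 0.0, 78.3]
contact_force: [0.6, 0.9, -0.4]
gripper_width: 16.4
grasp_force: 59.1
```

```bash
python3 - <<'E'
from h import *
s=env.state();print(s['tcp_pos'],s['ee_rot'],s['contact_force'],s['gripper_width'])
i2=cv2.imread('pics/w2.png');c,E=cam('wrist',np.load('w2.npy'));t=np.load('w2.npy')[:3,3]
print('tip pred in w2',proj(c,E,t+[0,0,-110]),'handle top',proj(c,E,t+[0,0,53]))
T=T_tool(); w=env.capture('wrist')[:,:,::-1]; s=env.capture('scene')[:,:,::-1]
cw,Ew=cam('wrist',T); p=T[:3,3]
print('w tip',proj(cw,Ew,p+[0,0,-110]),'mouth',proj(cw,Ew,[648,-223.5,115]))
cs,Es=cam('scene'); print('s tip',proj(cs,Es,p+[0,0,-110]),'mouth',proj(cs,Es,[648,-223.5,115]),'flange',proj(cs,Es,p+[0,0,-15]))
x=cv2.resize(w[130:280,200:360],(480,450),interpolation=2); y=cv2.resize(s[150:350,165:295],(293,450),interpolation=2)
cv2.imwrite('pics/c3.png',np.hstack([x,y]));cv2.imwrite('pics/w3.png',w);cv2.imwrite('pics/s3.png',s)
E
```

```text
[ 647.17534809 -224.38010423  278.34313195] [-1.79826577e+02  3.10738269e-02  7.83253433e+01] [ 0.61999809  0.85640335 -0.37828908] 16.44133359453314
tip pred in w2 (np.float64(276.83578905263266), np.float64(203.06484876996788)) handle top (np.float64(276.0585173033648), np.float64(341.6493863374583))
w tip (np.float64(277.31791934888406), np.float64(202.920212815558)) mouth (np.float64(278.1920538540306), np.float64(186.4769731704611))
s tip (np.float64(214.22349841557275), np.float64(246.42289726048864)) mouth (np.float64(216.85797852832172), np.float64(273.2266670760642)) flange (np.float64(210.43765266394098), np.float64(193.2839774458896))
```

View pics/c3.png

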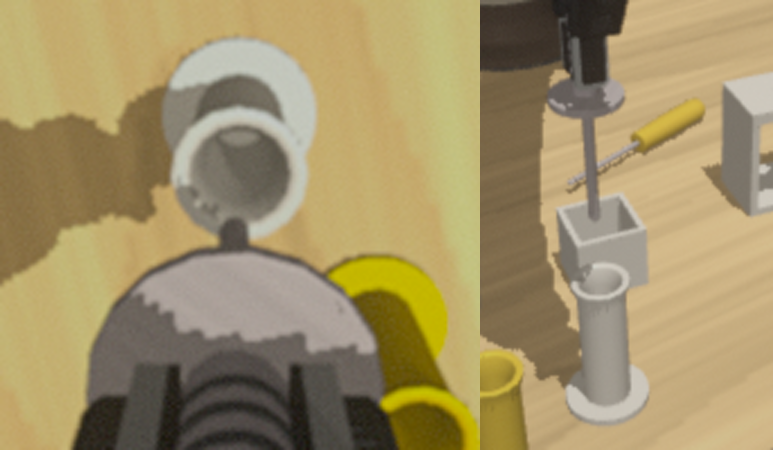

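```bash
python3 - <<'E'
from h import *
T=T_tool();c,E=cam('wrist',T);p=T[:3,3];zt=p[2]-110
cs,Es=cam('scene')
print('wrist: tip-tcp',plane(c,E,278.3,206.5,zt)-p,'mouth',plane(c,E,280.3,187.7,115))
print('scene: tip-tcp',plane(cs,Es,215.7,246,zt)-p,'mouth',plane(cs,Es,218.3,274.9,115))
E
```

```text
wrist: tip-tcp [   0.30977672   -2.89554204 -110.        ] mouth [ 650.18497176 -223.10342652  115.        ]
scene: tip-tcp [   1.15364436   -0.12295086 -110.        ] mouth [ 653.03689435 -223.70848404  115.        ]
```

Emit:
drive_tool(increments=[0.017,0.022,0,0,0,0,0.017,0.022,0.15,0,0,0,0.017,0.022,0.3,0,0,0,0.017,0.022,0.4,0,0,0,0.017,0.022,0.5,0,0,0,0.017,0.022,0.58,0,0,0,0.017,0.022,0.6,0,0,0,0.017,0.022,0.6,0,0,0])

```text
clock: 7.13
tcp_pos: [650.7, -221.7, 207.8]
ee_rot: [-179.9, -0.0, 78.5]
contact_force: [-0.6, 0.4, -1.7]
gripper_width: 16.6
grasp_force: 59.1
```

```bash
python3 - <<'E'
from h import *
s=env.state();print(s['tcp_pos'],s['ee_rot'],s['contact_force'],s['gripper_width'])
w=env.capture('wrist')[:,:,::-1]; s=env.capture('scene')[:,:,::-1]
x=cv2.resize(w[130:280,200:360],(480,450),interpolation=2); y=cv2.resize(s[180:330,170:270],(300,450),interpolation=2)
cv2.imwrite('pics/c4.png',np.hstack([x,y]))
E
```

```text
[ 650.72534822 -221.70468373  207.82092848] [-1.79939376e+02 -4.70904462e-03  7.84571738e+01] [-0.56042401  0.40686283 -1.71914177] 16.552159360478885
```

View pics/c4.png

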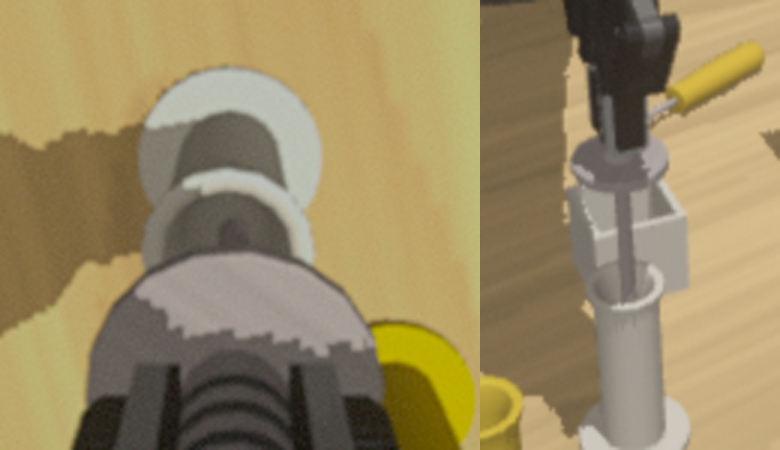

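The pin is inside the mouth and centred in both views: the scene crop has the pin and rim at x≈627, the wrist crop at x≈232. Lowering further.

Emit:
drive_tool(increments=[0,0,0.1,0,0,0,0,0,0.2,0,0,0,0,0,0.3,0,0,0,0,0,0.4,0,0,0,0,0,0.5,0,0,0,0,0,0.56,0,0,0,0,0,0.59,0,0,0,0,0,0.6,0,0,0,0,0,0.6,0,0,0])

```text
clock: 7.98
tcp_pos: [650.9, -222.2, 136.3]
ee_rot: [-180.0, 0.0, 78.4]
contact_force: [-0.7, 0.0, -1.7]
gripper_width: 16.9
grasp_force: 59.1
```

Emit:
drive_tool(increments=[0,0,0.007,0,0,0,0,0,0.014,0,0,0,0,0,0.021,0,0,0,0,0,0.028,0,0,0,0,0,0.028,0,0,0,0,0,0.028,0,0,0])

```text
clock: 8.48
tcp_pos: [650.9, -222.0, 133.2]
ee_rot: [180.0, -0.0, 78.4]
contact_force: [0.7, -0.8, -1.7]
gripper_width: 16.7
grasp_force: 59.1
```

Emit:
drive_tool(increments=[0,0,0.008,0,0,0,0,0,0.008,0,0,0,0,0,0.008,0,0,0])

```text
clock: 8.73
tcp_pos: [650.9, -222.0, 132.1]
ee_rot: [-180.0, -0.0, 78.4]
contact_force: [0.5, -0.1, -1.0]
gripper_width: 16.9
grasp_force: 59.1
```

Emit:
drive_tool(increments=[0,0,0.006,0,0,0,0,0,0.006,0,0,0,0,0,0.006,0,0,0])

```text
clock: 8.98
tcp_pos: [650.9, -222.0, 131.4]
ee_rot: [-180.0, -0.0, 78.4]
contact_force: [-0.2, -0.2, -0.8]
gripper_width: 16.5
grasp_force: 59.1
```

Emit:
drive_tool(increments=[0,0,0.006,0,0,0,0,0,0.006,0,0,0,0,0,0.006,0,0,0])

```text
clock: 9.23
tcp_pos: [651.0, -222.1, 131.0]
ee_rot: [180.0, -0.0, 78.4]
contact_force: [-0.3, -0.0, 2.3]
gripper_width: 16.7
grasp_force: 59.5
```

Emit:
drive_tool(increments=[0,0,0.005,0,0,0,0,0,0.005,0,0,0,0,0,0.005,0,0,0])

```text
clock: 9.48
tcp_pos: [651.0, -222.1, 131.0]
ee_rot: [180.0, -0.0, 78.4]
contact_force: [-2.0, 1.8, 5.0]
gripper_width: 16.6
grasp_force: 59.7
```

```bash
python3 - <<'E'
from h import *
s=env.state();print(s['tcp_pos'],s['contact_force'])
s=env.capture('scene')[:,:,::-1]; w=env.capture('wrist')[:,:,::-1]
cv2.imwrite('pics/c5.png',np.hstack([cv2.resize(s[200:350,170:270],(300,450),interpolation=2),cv2.resize(w[130:280,200:360],(480,450),interpolation=2)]))
E
```

```text
[ 650.98116949 -222.12059576  130.96623888] [-2.03628561  1.82601161  4.96289182]
```

View pics/c5.png

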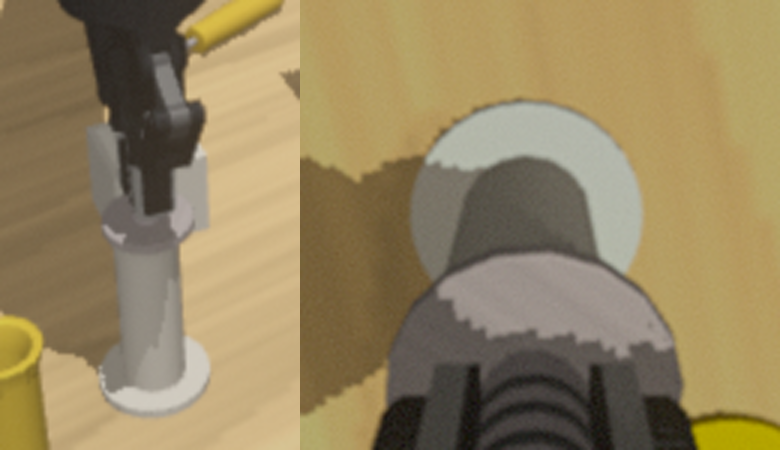

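The flange sits on the rim with light contact. I'll release and retreat straight up.

Emit:
drive_tool(increments=[0,0,0,0,0,0,0,0,0,0,0,0,0,0,0,0,0,0,0,0,0,0,0,0,0,0,0,0,0,0,0,0,0,0,0,0,0,0,0,0,0,0,0,0,0,0,0,0,0,0,0,0,0,0], hand=75)

```text
clock: 10.33
tcp_pos: [650.9, -222.1, 130.1]
ee_rot: [180.0, -0.0, 78.4]
contact_force: [-0.1, 0.9, -0.4]
gripper_width: 74.8
grasp_force: 0.0
```

Emit:
drive_tool(increments=[0,0,-0.1,0,0,0,0,0,-0.25,0,0,0,0,0,-0.5,0,0,0,0,0,-0.75,0,0,0,0,0,-1,0,0,0,0,0,-1,0,0,0])

```text
clock: 10.83
tcp_pos: [653.2, -223.9, 258.1]
ee_rot: [179.4, 0.1, 78.4]
contact_force: [0.8, -1.2, 0.7]
gripper_width: 75.2
grasp_force: 0.0
```

```bash
python3 - <<'E'
from h import *
s=env.state();print(s['clock'],s['tcp_pos'],s['contact_force'],s['gripper_width'])
s=env.capture('scene')[:,:,::-1]; w=env.capture('wrist')[:,:,::-1]
cv2.imwrite('pics/c6.png',np.hstack([cv2.resize(s[180:330,170:270],(300,450),interpolation=2),cv2.resize(w[100:280,180:380],(480,450),interpolation=2)]))
E
```

```text
10.8333 [ 653.17309202 -223.91861557  258.100254  ] [ 0.83975264 -1.17854106  0.71846589] 75.21622364602476
```

View pics/c6.png

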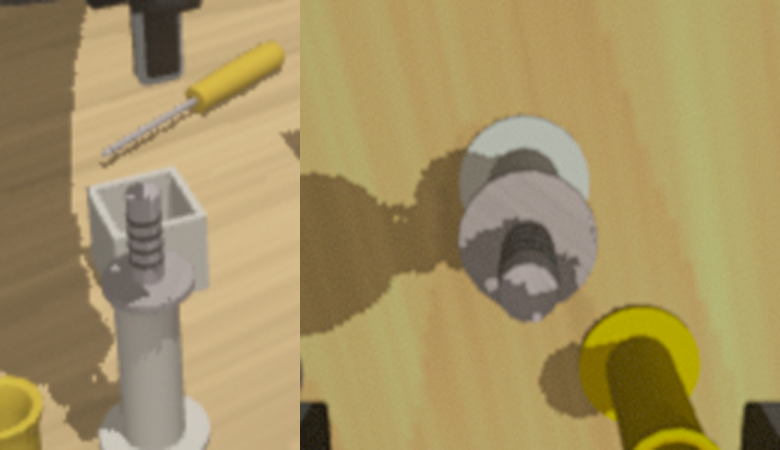

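The gauge stands upright with its flange flat on the tube rim, and the gripper is clear of it. Handing in.

```bash
python3 -c "
from workcell import env
print(env.close_job())"
```

```text
the job is handed in; nothing more can be done
None
```

The pin gauge is standing upright in the slim white tube with its flange on the rim; I released it, raised the gripper clear and handed the job in at about 10.9 s.

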